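# Close the marking jig and hold it down

## Task

Pick up the black jig cover with the orange grip, lay it on the steel loading ledge of the marking jig and slide it along between the blue rails, without lifting it over the brass pin, until it drops over that pin. Then press it down against the sprung seat until it is fully home, and finish there, still holding it down for the laser: do not let go. Leave everything else on the bench where it is.

Things in the scene. Friction and masses are not known exactly. Their poses are not given: they have to be found in the camera images.
- cover_grip (a point): Grip point of the loose jig cover, on its centre line 40 mm above its underside. Black plate 90 (x) x 70 (y) x 16 mm, two slot windows, 0.32 kg, lying flat on the bench at first. On top an upright orange bar grip, 44 mm along x, 16 mm thick along y, 16 to 56 mm above the underside: pinch it across y. z up. A half turn about z makes no difference.
- cover_bore (a point): Mouth of the cover's blind locating hole, in the middle of its underside, not seen from above: round, 16 mm wide, 12 mm deep, 40 mm straight below cover_grip.
- jig: Marking jig, bolted down: dark bed, two blue rails, blue end stop. Origin on the bench below the pin; z up; x = the way the cover slides in. Rails: y = +-38 to +-56 mm, x = -144 to +62, tops 34 mm above the bench. End stop: face at x = +47, as high. Deck between them 14 mm above the bench: the cover's underside rests on it when fully home, its grip point then at 54 mm.
- pin_tip (a point): Top of the fixed brass locating pin, 24 mm above the bench: pin 14 mm in diameter with a rounded nose, standing 10 mm out of the deck.
- ledge: The jig's loading ledge (bare steel block between the rails, part of the jig). Its frame is that of the jig: same origin below the pin, same axes. Flat top 26 mm above the bench, x = -144 to -49 mm, 74 mm wide. The pin's top is 2 mm lower than it.
- ledge_mid (a point): Centre of the ledge's flat top, 96.5 mm before the pin: where the cover's centre is to be laid.
- seat (a joint): Sprung seat round the pin, a 62 mm square wooden tag with a 20 mm hole: 0 m when up (top 20 mm above the bench, 6 mm below the ledge's), 0.006 m when level with the deck (cover fully home); it can go no further than 0.0075. Its spring pushes up with 6 N when up and 9 N when home, more than the cover's weight: let go, the cover rises again.
- tin_a_mid (a point): Middle (41 mm up) of a steel cup with a yellow band, 76 mm wide at the mouth, 82 mm tall, standing mouth up. Leave alone.
- tin_b_mid (a point): Middle (41 mm up) of the same kind of cup with a green band. Leave alone.
- goggles: Green laser goggles, 145 mm wide across y, arms folded out to 130 mm towards x, 40 mm tall; origin under the lenses. Leave alone.
- phone: Black phone lying flat, 150 x 72 x 9 mm, origin under its centre. Leave alone.
- ruler: Wooden ruler lying flat, 200 x 28 x 6 mm, origin under its centre. Leave alone.
- brush: Small brush lying on the bench. Leave alone.

How it is judged:
By the outcome, as a careful person would: the job done as asked, in the order asked, and still so for the second after the job is handed in, while the arm keeps its last pose, push and grip.
It also fails if it takes over 45 s, if anything falls off the work surface, if the arm or the gripper's body presses on something with over 40 N, if the wrist force passes 120 N, or if a joint passes its speed limit or range.

## Robot

A 6-joint arm with a two-finger parallel gripper is mounted at the origin on the work surface. World frame = base frame: x ahead of the robot, y to its left, z up, the work surface at z = 0. Lengths are in m, angles in degrees, forces in N, time in s.
With the tool pointing down it reaches from about 0.4 to 0.825 m from the base axis. Payload 7 kg.
Tool frame: the origin (TCP) lies between the finger pads; the fingertips stand 22 mm ahead of it and the grasp point (between the pads) lies 3 mm ahead of it; z points along the fingers, y is the line along which they close (so a half turn about z gives the same grasp; the last joint's range is limited). The gripper opens to 88 mm and grips with 3 to 60 N. Pads are 19 mm wide; open, the fingers measure 130 mm over their backs; the gripper's body (78 mm by 193 mm) begins 47 mm behind the grasp point.
Start: joints at [-47.321, 20.546, 0.682, 0, -70.136, -16.507], TCP at [0.298, -0.606, 0.249] pointing down, gripper open.
Joint ranges: [-176.03, 176.03], [-82.01, 121.73], [-58.28, 71.71], [-173.87, 95.51], [-174.79, -0.11], [-173.66, 173.66]. Speed limits (degrees/s): [136.94, 136.94, 172.46, 180, 180, 180].

## Interface

Orientations are given as [roll, pitch, yaw] about the fixed x, y, z axes, in that order (R = Rz(yaw) Ry(pitch) Rx(roll)).
In Python, from plant import ctrl gives the robot as it stands.
- The arm moves only by the tool apply_moves, never from a script. Its argument "targets" is a list of rows, each an object with "travel": the shift along the tool's x, y, z in mm, a list of three; "roll": the turn about the tool's z in degrees; "jaw": the finger opening in mm, from 0 to 87.6. In form: [{"travel": [tx, ty, tz], "roll": roll, "jaw": jaw}, ...]. A call has 1 to 10 rows; each row shifts and turns the commanded pose from where the row before left it, along the tool's axes as they then stand; what a row does not reach is not made up. A row lasts 1/10 s, in which the tool goes at most 50 mm and 8.59 degrees, less where a joint would pass 70% of its speed; a pose out of reach is approached as far as the arm can. A call with a gripper value outside its range is refused whole. The fingers move at their own pace and stop on an object; the grip force is fixed at half the most. Time passes only in rows, so rows that do not move let the fingers close. It gives the time, the measured TCP pose, the force, the opening and the grip force at its end, in the units of the state.
- ctrl.get_obs(): the state, without advancing time (a new reading comes with each control period).
- ctrl.snapshot(name): name is "scene" or "top"; returns the picture (400x640x3 uint8, red, green, blue); there is no depth.
- ctrl.calibration(name): a dict with "K" (3x3 intrinsics, pixels), "extrinsics" (4x4, takes a point from camera to world coordinates). Camera axes: x right, y down, z forward; pixel columns grow to the right and rows downward; lengths in m; the calibration is good to about 2 mm. A picture is of the moment at which its call begins. calibration takes no time and is no camera call.
- ctrl.close_job(): hands the job in; it is judged then, once.
The state is a dict: "clock": time; "joint_pos": joint angles; "qvel": joint speeds; "tau": joint torques, N m; "tool_pos": TCP position; "orientation": TCP orientation; "force": force on the tool from outside, world axes, zero at the start; "moment": the same for the moment, N m; "opening": finger opening in m; "gripper_force": force on a finger pad.
Only numpy, scipy, OpenCV 4.12 (cv2) and the standard library are available. Lean on these libraries where they do the work, as an engineer would, in place of code of your own. Each camera call takes 0.05 s, during which the arm holds its last target. There are 200 camera calls.

## Working session

There is one attempt and no reset: what is moved stays moved. The work goes in short steps, Python scripts to look and compute and a tool call to move; the robot and the scene stay as the last step left them, time stands still between calls to the robot, and variables do not carry over. Pictures are saved under pics/ and viewed, at most 11 in all, crops included, and the job is handed in when it is done.

Besides the shell and the picture viewer there is one more tool, called by a JSON object that holds its "op" and its "data", one argument or row to a line. apply_moves: Moves the arm, as the interface text tells. Its arguments: {"type":"object","properties":{"targets":{"type":"array","items":{"type":"object","properties":{"travel":{"type":"array","items":{"type":"number"}},"roll":{"type":"number"},"jaw":{"type":"number"}}}}},"required":["targets"]}

```bash
mkdir -p pics
python3 - <<'E'
from plant import ctrl
import cv2
for n in("scene","top"):
    cv2.imwrite(f"pics/{n}0.png",ctrl.snapshot(n)[:,:,::-1]); c=ctrl.calibration(n); print(n,c["K"],c["extrinsics"])
print(ctrl.get_obs())
E
```

```text
scene [[489.8724761    0.         329.36502773]
 [  0.         489.8724761  200.04482308]
 [  0.           0.           1.        ]] [[-0.38077851  0.68020491 -0.62636173  1.46607284]
 [ 0.92452617  0.29185843 -0.24509186  0.41038878]
 [ 0.01609626 -0.67241352 -0.74000065  1.07515882]
 [ 0.          0.          0.          1.        ]]
top [[503.64295983   0.         317.73650056]
 [  0.         503.64295983 210.00226524]
 [  0.           0.           1.        ]] [[-0.00589866 -0.99042932  0.13789476  0.31190439]
 [-0.99996807  0.00509865 -0.00615406  0.09151469]
 [ 0.00539208 -0.13792666 -0.99042777  1.874823  ]
 [ 0.          0.          0.          1.        ]]
{'clock': 0.1, 'joint_pos': array([-4.73206112e+01,  2.05866843e+01,  6.38920588e-01, -1.86925563e-02,
       -7.01359126e+01, -1.65049824e+01]), 'qvel': array([-0.12507071, -0.12466665,  0.13703026,  0.16093892,  0.07305535,
       -0.00977285]), 'tau': array([-1.87337064e-03, -5.84162343e+01,  2.93749487e+01,  7.01556802e+00,
        1.01473005e-02, -7.04606600e-05]), 'tool_pos': array([ 0.29752711, -0.60543325,  0.24771987]), 'orientation': array([ 1.79914779e+02, -6.92553754e-03, -1.53831953e+02]), 'force': array([0.67562188, 0.09244874, 0.17572939]), 'moment': array([ 0.03110032,  0.0088152 , -0.05275799]), 'gripper_force': 0.0, 'opening': 0.08769530199525688}
```

View pics/top0.png

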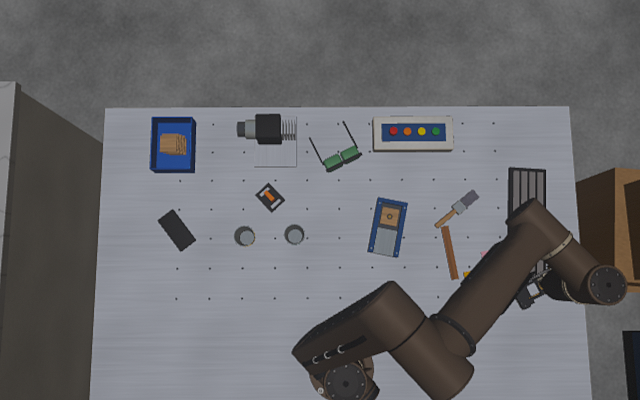

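View pics/scene0.png

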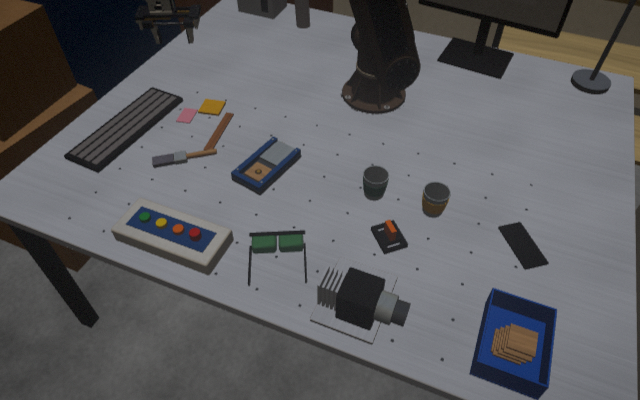

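The top view shows the cover at about (270,197), the jig at about (388,227) with its pin near (390,216), and the cups at (244,236) and (294,234). In the scene view the cover is at (389,235), and the jig is at (267,163) with its pin at about (259,171). Next I'll enlarge these.

Run:
```python
import cv2,numpy as np
t=cv2.imread("pics/top0.png");s=cv2.imread("pics/scene0.png")
def crop(im,x,y,w,h,W,H): return cv2.resize(im[y:y+h,x:x+w],(W,H),interpolation=cv2.INTER_CUBIC)
a=np.hstack([crop(t,245,175,50,37,400,296),crop(t,360,190,50,37*2,400,592)[:296]])
b=np.hstack([crop(s,360,210,60,45,400,300),crop(s,225,130,80,60,400,300)])
a=np.hstack([crop(t,245,175,50,37,400,296),crop(t,350,192,95,70,400,296)])
cv2.imwrite("pics/c0.png",np.clip(np.vstack([a,b])*1.4,0,255).astype(np.uint8))
```

```text
(no output)
```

View pics/c0.png

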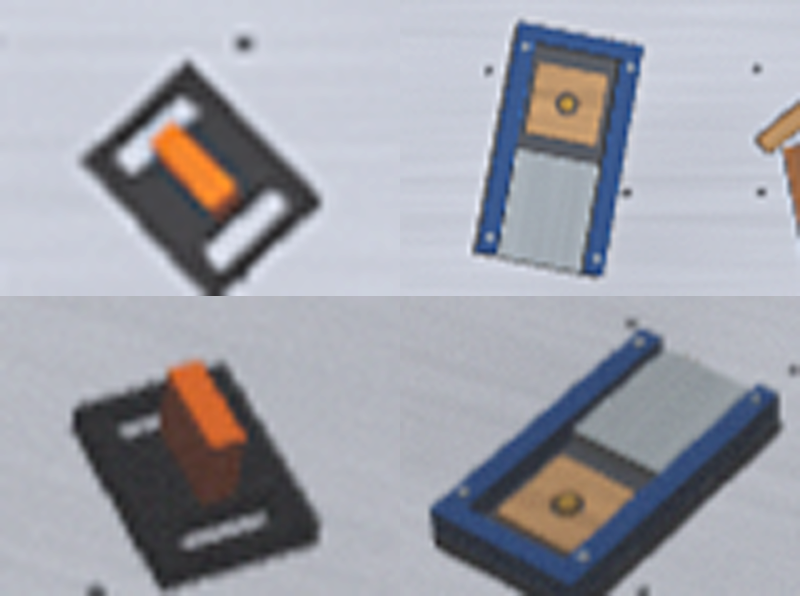

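The enlarged crops show the cover plate corners and orange grip top in both views. The jig's rail-top corners and pin are also clear: top view pin at crop (567,103), scene view pin at (568,503). I'll fit the poses to these points by least squares.

```bash
cat > h.py <<'E'
import numpy as np,cv2
from plant import ctrl
from scipy.optimize import least_squares
C={n:ctrl.calibration(n) for n in("scene","top")}
def proj(n,P):
    T=np.linalg.inv(C[n]["extrinsics"]);q=(np.atleast_2d(P)@T[:3,:3].T+T[:3,3])@C[n]["K"].T
    return q[:,:2]/q[:,2:]
def place(p,L):
    c,s=np.cos(p[2]),np.sin(p[2]);L=np.atleast_2d(np.array(L,float))
    return np.c_[p[0]+c*L[:,0]-s*L[:,1],p[1]+s*L[:,0]+c*L[:,1],L[:,2]]
def fit(obs,p0):  # obs: {cam:(local pts m, px)}
    f=lambda p:np.concatenate([(proj(n,place(p,L))-px).ravel() for n,(L,px) in obs.items()])
    r=least_squares(f,p0,loss="soft_l1");return r.x,f(r.x).reshape(-1,2)
E
cat > fit0.py <<'E'
from h import *
np.set_printoptions(precision=4,suppress=True)
A=np.array
jl=A([[62,56,34],[62,-56,34],[-144,-56,34],[-144,56,34],[0,0,24]])/1e3
jt=A([[118,20],[243,47],[203,274],[73,252],[167,103]])/[400/95,296/70]+[349.5+.5,191.5+.5]
js=A([[175,284],[37,219],[245,36],[378,94],[168,205]])/5+[225,130]
obs={"top":(jl,jt),"scene":(jl,js)}
for o in (obs,{"top":obs["top"]},{"scene":obs["scene"]}):
    p,r=fit(o,[.6,-.05,0]);print("jig",p[:2],np.degrees(p[2]),r.round(1).tolist())
cl=A([[22,8,56],[22,-8,56],[-22,-8,56],[-22,8,56]])/1e3
ct=A([[154,135],[178,122],[238,180],[216,201]])/8+[245,175]   # upper-left end = +x
cs=A([[210,149],[245,141],[203,65],[168,72]])/(400/60)+[360,210]
# scene: near end (+x world) bottom
ct=ct[[0,1,2,3]]
cs=A([[245,141],[210,149],[168,72],[203,65]])/(400/60)+[360,210]
o2={"top":(cl,ct),"scene":(cl,cs)}
for o in (o2,{"top":o2["top"]},{"scene":o2["scene"]}):
    p,r=fit(o,[.65,.2,.7]);print("cov",p[:2],np.degrees(p[2]),r.round(1).tolist())
E
python3 fit0.py
```

```text
jig [ 0.5457 -0.1842] -11.460112561605445 [[-0.6, -0.2], [-0.5, -0.8], [-0.5, 0.3], [0.2, -0.5], [-0.6, -0.3], [-0.2, 0.2], [-1.5, -2.0], [-0.6, -1.9], [0.6, -0.3], [0.2, -1.2]]
jig [ 0.5444 -0.1858] -11.768183396036447 [[-0.0, 0.0], [0.0, -0.4], [-0.3, 0.7], [0.4, -0.2], [-0.2, 0.0]]
jig [ 0.5497 -0.1811] -10.935859984340999 [[0.4, 1.4], [-1.2, -0.7], [-0.8, -1.0], [0.7, 0.5], [0.5, -0.1]]
cov [0.6237 0.2594] 41.51798682693143 [[-1.2, -0.4], [-0.9, -1.7], [-0.5, -0.1], [-1.0, 0.2], [-0.1, -0.4], [-0.3, -0.2], [-0.6, -0.7], [-0.5, -1.0]]
cov [0.6221 0.2562] 43.01126564694174 [[-0.4, 0.1], [-0.1, -1.2], [0.5, 0.2], [0.0, 0.5]]
cov [0.6251 0.2609] 40.60975757265496 [[0.2, 0.2], [-0.1, 0.4], [-0.2, -0.2], [0.0, -0.5]]
```

```bash
cat > sil.py <<'E'
from h import *
from scipy.optimize import minimize
U=8
def hullmask(im,box):
    x,y,w,h=box
    c=cv2.resize(im[y:y+h,x:x+w],None,fx=U,fy=U,interpolation=cv2.INTER_CUBIC).astype(int)
    bg=np.median(c[:U*3],axis=(0,1)); d=np.abs(c-bg).max(2)
    m=(d>60).astype(np.uint8)
    n,l,s,_=cv2.connectedComponentsWithStats(m); k=1+np.argmax(s[1:,4])
    return cv2.convexHull(np.argwhere(l==k)[:,::-1].astype(np.int32)),(h*U,w*U)
def poly(h,shape): return cv2.fillConvexPoly(np.zeros(shape,np.uint8),h,1)
def silfit(items,p0,L):
    M=[(n,b,poly(*hullmask(im,b)),) for n,im,b in items]
    def f(p):
        t=0
        for n,b,m in M:
            q=(proj(n,place(p,L))+.5-[b[0],b[1]])*U-.5
            h=cv2.convexHull(np.round(q).astype(np.int32)); a=poly(h,m.shape); t+=1-(a&m).sum()/(a|m).sum()
        return t
    S=np.vstack([p0]+[np.array(p0)+d for d in np.diag([.006,.006,.08])])
    r=minimize(f,p0,method="Nelder-Mead",options=dict(initial_simplex=S,xatol=1e-5,fatol=1e-5));return r.x,r.fun
def bx(a): return np.array([[x,y,z] for x in a[:2] for y in a[2:4] for z in a[4:]])/1e3
J=bx([-144,62,-56,56,0,34]);V=np.vstack([bx([-45,45,-35,35,0,16]),bx([-22,22,-8,8,16,56])])
E
cat > s0.py <<'E'
from sil import *
t=cv2.imread("pics/top0.png");s=cv2.imread("pics/scene0.png")
I={"jig":([("top",t,(362,190,52,74)),("scene",s,(224,132,82,64))],[.546,-.184,-.2],J),
"cov":([("top",t,(248,176,44,42)),("scene",s,(362,212,52,46))],[.6237,.258,.74],V)}
for k,(it,p0,L) in I.items():
    for sub in(it,it[:1],it[1:]):
        p,e=silfit(sub,p0,L);print(k,len(sub),sub[0][0],(p[:2]*1e3).round(1),np.degrees(p[2]).round(2),round(e,3))
E
python3 s0.py
```

```text
jig 2 top [ 547.2 -185.5] -11.7 0.041
jig 1 top [ 545.8 -185.5] -11.83 0.011
jig 1 scene [ 548.5 -185. ] -11.43 0.024
cov 2 top [622.5 259.4] 43.36 0.1
cov 1 top [620.9 260.2] 43.29 0.016
cov 1 scene [623.9 259.2] 43.33 0.028
```

{"op": "apply_moves", "data": {
  "targets": [
    {"travel":[0,0,0],"roll":-5.7,"jaw":80},
    {"travel":[0,0,0],"roll":-5.7,"jaw":80},
    {"travel":[0,0,0],"roll":-5.8,"jaw":80},
    {"travel":[-20,10,0],"roll":0,"jaw":80},
    {"travel":[-40,20,0],"roll":0,"jaw":80},
    {"travel":[-40,20,0],"roll":0,"jaw":80},
    {"travel":[-40,20,0],"roll":0,"jaw":80},
    {"travel":[-40,20,0],"roll":0,"jaw":80},
    {"travel":[-40,20,0],"roll":0,"jaw":80},
    {"travel":[-40,20,0],"roll":0,"jaw":80}
  ]
}}

```text
clock: 1.1
tool_pos: [0.3975, -0.331, 0.2483]
orientation: [180.0, -0.0, -136.6]
force: [0.9, 0.5, -0.0]
opening: 0.0799
gripper_force: 0.0
```

{"op": "apply_moves", "data": {
  "targets": [
    {"travel":[-40,20,0],"roll":0,"jaw":80},
    {"travel":[-40,20,0],"roll":0,"jaw":80},
    {"travel":[-40,20,0],"roll":0,"jaw":80},
    {"travel":[-40,20,0],"roll":0,"jaw":80},
    {"travel":[-40,20,0],"roll":0,"jaw":80},
    {"travel":[-40,20,0],"roll":0,"jaw":80},
    {"travel":[-40,20,0],"roll":0,"jaw":80},
    {"travel":[-40,20,0],"roll":0,"jaw":80},
    {"travel":[-40,20,0],"roll":0,"jaw":80},
    {"travel":[-40,20,0],"roll":0,"jaw":80}
  ]
}}

```text
clock: 2.1
tool_pos: [0.5509, 0.0892, 0.2484]
orientation: [180.0, -0.0, -136.6]
force: [1.7, 0.1, 0.7]
opening: 0.0799
gripper_force: 0.0
```

{"op": "apply_moves", "data": {
  "targets": [
    {"travel":[-40,20,20],"roll":0,"jaw":60},
    {"travel":[-40,20,20],"roll":0,"jaw":60},
    {"travel":[-40,20,20],"roll":0,"jaw":60},
    {"travel":[-20,10,10],"roll":0,"jaw":60},
    {"travel":[0,0,0],"roll":0,"jaw":60},
    {"travel":[0,0,0],"roll":0,"jaw":60}
  ]
}}

```text
clock: 2.7
tool_pos: [0.6041, 0.2344, 0.1776]
orientation: [180.0, -0.1, -136.6]
force: [0.1, 0.2, 0.3]
opening: 0.0601
gripper_force: 0.0
```

```bash
cat > go.py <<'E'
from h import *
def togo(x,y,z,yaw):
    o=ctrl.get_obs();p=np.array(o["tool_pos"]);R=cv2.Rodrigues(np.array([0,0,np.radians(o["orientation"][2])]))[0]@np.diag([1,-1,-1])
    d=(yaw-o["orientation"][2]+180)%360-180
    print("t",o["clock"],"pos",(p*1e3).round(1),"rpy",o["orientation"].round(2),"F",o["force"].round(1),"open",round(o["opening"]*1e3,1),"gf",round(o["gripper_force"],1))
    print("tool mm",(R.T@(np.array([x,y,z])-p*1e3)).round(1),"roll",round(-d,2))
E
python3 -c "
from go import *
togo(622.5,259.4,44,-136.65)
cv2.imwrite('pics/s1.png',np.hstack([cv2.resize(ctrl.snapshot('top')[150:250,220:320],(390,390)),cv2.resize(ctrl.snapshot('scene')[140:260,330:450],(390,390))])[:,:,::-1])
o=ctrl.get_obs();p=o['tool_pos']
for n in C: print(n,proj(n,[p,p+np.array([0,0,-.022])]))
"
```

```text
t 2.7 pos [604.1 234.4 177.6] rpy [ 1.7999e+02 -1.2000e-01 -1.3658e+02] F [0.1 0.2 0.3] open 60.1 gf 0.0
tool mm [-30.6   5.5 133.6] roll 0.07
scene [[388.43938789 186.24093876]
 [387.5401984  192.15904459]]
top [[272.91199599 193.86856748]
 [273.43872931 194.94839057]]
```

View pics/s1.png

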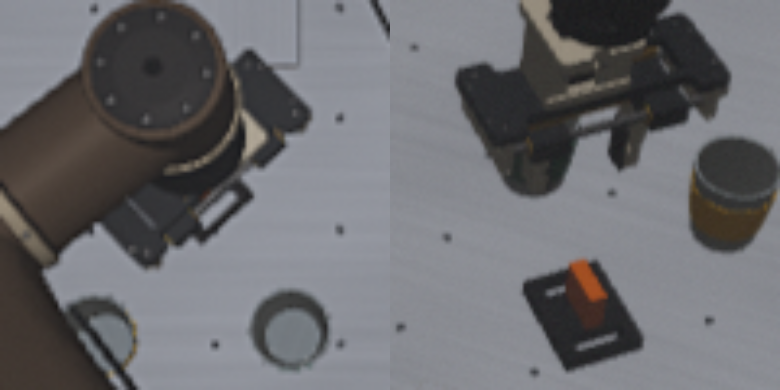

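The picture shows the gripper above the cover with its jaws aligned across the bar. The cups sit in the top view at about (246,236) and (294,234). Before descending I'll check that the gripper body clears them.

```bash
python3 -c "
from h import *
E=C['top']['extrinsics'];K=C['top']['K']
a=np.radians(43.35);X=np.array([np.cos(a),np.sin(a)]);Y=np.array([-X[1],X[0]])
for px in [(245.6,236),(294.4,234)]:
    r=E[:3,:3]@np.linalg.solve(K,[*px,1]);p=E[:3,3]+r*(.082-E[2,3])/r[2]
    d=p[:2]-[.6225,.2594];print(p.round(3),'along cover x,y',(d@X*1e3).round(),(d@Y*1e3).round())
"
```

```text
[0.469 0.338 0.082] along cover x,y -57.0 162.0
[0.475 0.164 0.082] along cover x,y -172.0 32.0
```

{"op": "apply_moves", "data": {
  "targets": [
    {"travel":[-15,3,0],"roll":0,"jaw":60},
    {"travel":[-15.5,2.5,0],"roll":0,"jaw":60},
    {"travel":[0,0,0],"roll":0,"jaw":60}
  ]
}}

```text
clock: 3.1
tool_pos: [0.6239, 0.2593, 0.1796]
orientation: [-180.0, 0.1, -136.7]
force: [-0.2, -0.4, 0.2]
opening: 0.0603
gripper_force: 0.0
```

The cups are clear of the gripper body, so I'll descend and grip.

{"op": "apply_moves", "data": {
  "targets": [
    {"travel":[0,0,30],"roll":0,"jaw":60},
    {"travel":[0,0,35],"roll":0,"jaw":60},
    {"travel":[0,0,35],"roll":0,"jaw":60},
    {"travel":[0,0,22],"roll":0,"jaw":60},
    {"travel":[0,0,10],"roll":0,"jaw":60},
    {"travel":[0,0,0],"roll":0,"jaw":60},
    {"travel":[0,0,0],"roll":0,"jaw":60}
  ]
}}

```text
clock: 3.8
tool_pos: [0.6237, 0.2593, 0.0482]
orientation: [-180.0, 0.1, -136.6]
force: [0.5, -0.7, 0.4]
opening: 0.0602
gripper_force: 0.0
```

```bash
python3 -c "
from go import *
togo(622.5,259.4,44,-136.65)"
```

```text
t 3.8 pos [623.7 259.3  48.2] rpy [-1.7997e+02  1.1000e-01 -1.3663e+02] F [ 0.5 -0.7  0.4] open 60.2 gf 0.0
tool mm [0.8 0.9 4.2] roll 0.02
```

{"op": "apply_moves", "data": {
  "targets": [
    {"travel":[1,1,4],"roll":0,"jaw":60},
    {"travel":[0,0,0],"roll":0,"jaw":30},
    {"travel":[0,0,0],"roll":0,"jaw":20},
    {"travel":[0,0,0],"roll":0,"jaw":0},
    {"travel":[0,0,0],"roll":0,"jaw":0},
    {"travel":[0,0,0],"roll":0,"jaw":0},
    {"travel":[0,0,0],"roll":0,"jaw":0}
  ]
}}

```text
clock: 4.5
tool_pos: [0.6215, 0.2593, 0.0425]
orientation: [-180.0, -0.0, -136.6]
force: [2.1, -2.5, 0.8]
opening: 0.0176
gripper_force: 0.5
```

{"op": "apply_moves", "data": {
  "targets": [
    {"travel":[0,0,-10],"roll":0,"jaw":0},
    {"travel":[0,0,-25],"roll":0,"jaw":0},
    {"travel":[0,0,-35],"roll":0,"jaw":0},
    {"travel":[0,0,-35],"roll":0,"jaw":0},
    {"travel":[0,0,-35],"roll":0,"jaw":0},
    {"travel":[0,0,-15],"roll":0,"jaw":0},
    {"travel":[0,0,0],"roll":0,"jaw":0},
    {"travel":[0,0,0],"roll":0,"jaw":0}
  ]
}}

```text
clock: 5.3
tool_pos: [0.6206, 0.2591, 0.1962]
orientation: [179.9, -0.1, -136.7]
force: [-1.4, 0.4, -3.4]
opening: 0.0159
gripper_force: 30.0
```

```bash
python3 -c "
from go import *
print('ledge',place([547.2,-185.5,np.radians(-11.7)],[-96.5,0,0]))
togo(452.7,-165.9,200,-191.7)"
```

```text
ledge [[ 452.70499877 -165.931026      0.        ]]
t 5.3 pos [620.6 259.1 196.2] rpy [ 1.7994e+02 -9.0000e-02 -1.3665e+02] F [-1.4  0.4 -3.4] open 15.9 gf 30.0
tool mm [ 413.8 -193.8   -3.8] roll 55.05
```

{"op": "apply_moves", "data": {
  "targets": [
    {"travel":[0,0,0],"roll":4,"jaw":0},
    {"travel":[0,0,0],"roll":7,"jaw":0},
    {"travel":[0,0,0],"roll":7,"jaw":0},
    {"travel":[0,0,0],"roll":7,"jaw":0},
    {"travel":[0,0,0],"roll":7,"jaw":0},
    {"travel":[0,0,0],"roll":7,"jaw":0},
    {"travel":[0,0,0],"roll":7,"jaw":0},
    {"travel":[0,0,0],"roll":5,"jaw":0},
    {"travel":[0,0,0],"roll":4,"jaw":0},
    {"travel":[0,0,0],"roll":0,"jaw":0}
  ]
}}

```text
clock: 6.3
tool_pos: [0.6205, 0.2588, 0.1947]
orientation: [-179.8, -0.2, 168.3]
force: [0.6, 0.1, -2.4]
opening: 0.0162
gripper_force: 30.0
```

{"op": "apply_moves", "data": {
  "targets": [
    {"travel":[3,-15,0],"roll":0,"jaw":0},
    {"travel":[5,-30,0],"roll":0,"jaw":0},
    {"travel":[6,-35,0],"roll":0,"jaw":0},
    {"travel":[6,-35,0],"roll":0,"jaw":0},
    {"travel":[6,-35,0],"roll":0,"jaw":0},
    {"travel":[6,-35,0],"roll":0,"jaw":0},
    {"travel":[6,-35,0],"roll":0,"jaw":0},
    {"travel":[6,-35,0],"roll":0,"jaw":0},
    {"travel":[6,-35,0],"roll":0,"jaw":0},
    {"travel":[6,-35,0],"roll":0,"jaw":0}
  ]
}}

```text
clock: 7.3
tool_pos: [0.4994, -0.0494, 0.1968]
orientation: [-180.0, -0.1, 168.5]
force: [-0.5, -0.4, -2.2]
opening: 0.016
gripper_force: 30.0
```

{"op": "apply_moves", "data": {
  "targets": [
    {"travel":[6,-35,10],"roll":0,"jaw":0},
    {"travel":[6,-35,20],"roll":0,"jaw":0},
    {"travel":[5,-30,20],"roll":0,"jaw":0},
    {"travel":[4,-18,20],"roll":0,"jaw":0},
    {"travel":[0,-6,10],"roll":0,"jaw":0},
    {"travel":[0,0,0],"roll":0,"jaw":0},
    {"travel":[0,0,0],"roll":0,"jaw":0}
  ]
}}

```text
clock: 8.0
tool_pos: [0.456, -0.1647, 0.1179]
orientation: [-180.0, 0.0, 168.4]
force: [0.7, -0.6, -1.6]
opening: 0.0158
gripper_force: 30.0
```

```bash
python3 -c "
from go import *
togo(452.7,-165.9,80,-191.7)
t=ctrl.snapshot('top');s=ctrl.snapshot('scene')
np.savez('i2.npz',t=t,s=s)
cv2.imwrite('pics/s2.png',np.hstack([cv2.resize(t[180:280,350:450],(390,390),interpolation=cv2.INTER_CUBIC),cv2.resize(s[100:200,220:320],(390,390),interpolation=cv2.INTER_CUBIC)])[:,:,::-1])
"
```

```text
t 8.0 pos [ 456.  -164.7  117.9] rpy [-1.7999e+02  1.0000e-02  1.6842e+02] F [ 0.7 -0.6 -1.6] open 15.8 gf 30.0
tool mm [ 3.  -1.8 37.9] roll 0.12
```

View pics/s2.png

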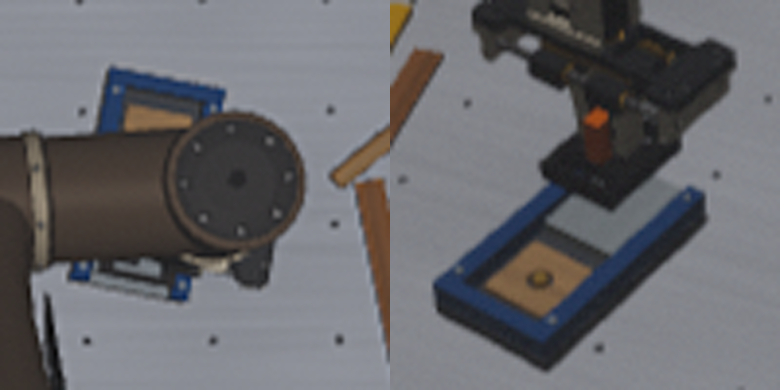

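The scene view shows the cover level above the ledge, between the rails, and firmly gripped. The arm blocks the top view. I'll enlarge the plate to measure its offset in the hand.

```bash
python3 -c "
from h import *
s=np.load('i2.npz')['s'][:,:,::-1]
cv2.imwrite('pics/s3.png',np.clip(cv2.resize(s[118:178,328-20:408-20] if 0 else s[120:165,345-220+220-0-0-0-0-0-100+0:345-100+65],(780,540),interpolation=cv2.INTER_CUBIC)*1.6,0,255).astype(np.uint8))
a=np.radians(-11.6)
L=np.array([[45,-35,16],[45,35,16],[-45,35,16],[45,-35,0],[45,35,0],[-45,35,0],[22,8,56],[22,-8,56],[-22,8,56]])/1e3
P=place([.456,-.1647,a],L)+[0,0,.0749]
print((((proj('scene',P)+.5)-[245,120])*12).round())
"
```

```text
[[162. 254.]
 [380. 360.]
 [596. 168.]
 [167. 302.]
 [384. 408.]
 [599. 216.]
 [341. 147.]
 [290. 123.]
 [450.  54.]]
```

View pics/s3.png

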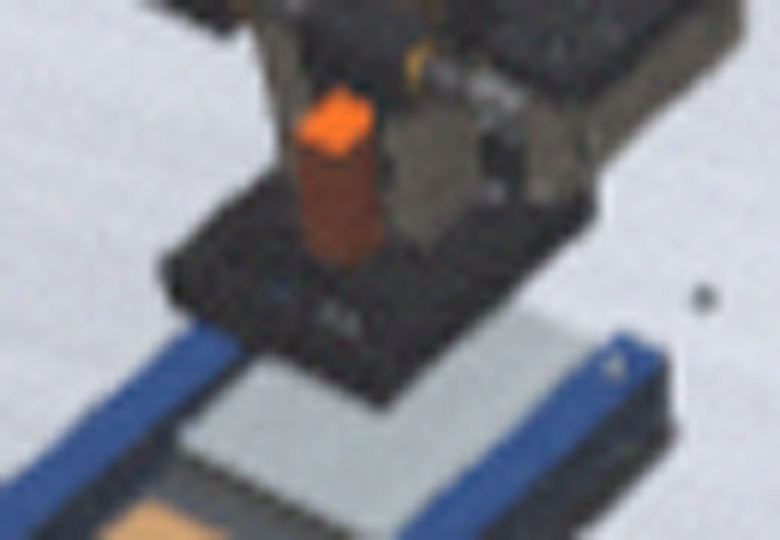

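The projected plate corners match the picture to under half a pixel (~1 mm), for example near bottom corner (384,408) predicted and (382,408) seen. So the cover sits centred in the hand and I can lower it onto the ledge.

{"op": "apply_moves", "data": {
  "targets": [
    {"travel":[2,-1.5,10],"roll":0,"jaw":0},
    {"travel":[0,0,15],"roll":0,"jaw":0},
    {"travel":[0,0,10],"roll":0,"jaw":0},
    {"travel":[0,0,5],"roll":0,"jaw":0},
    {"travel":[0,0,3],"roll":0,"jaw":0},
    {"travel":[0,0,0],"roll":0,"jaw":0},
    {"travel":[0,0,0],"roll":0,"jaw":0}
  ]
}}

```text
clock: 8.8
tool_pos: [0.4536, -0.166, 0.0748]
orientation: [180.0, 0.0, 168.4]
force: [0.1, 0.3, -2.6]
opening: 0.0158
gripper_force: 30.0
```

{"op": "apply_moves", "data": {
  "targets": [
    {"travel":[0,0,1.5],"roll":0,"jaw":0},
    {"travel":[0,0,0],"roll":0,"jaw":0}
  ]
}}

```text
clock: 9.0
tool_pos: [0.4534, -0.166, 0.0732]
orientation: [180.0, 0.0, 168.4]
force: [0.1, -1.0, -2.9]
opening: 0.0159
gripper_force: 30.0
```

{"op": "apply_moves", "data": {
  "targets": [
    {"travel":[0,0,1],"roll":0,"jaw":0},
    {"travel":[0,0,0],"roll":0,"jaw":0}
  ]
}}

```text
clock: 9.2
tool_pos: [0.4533, -0.166, 0.0721]
orientation: [180.0, 0.0, 168.4]
force: [0.3, 0.2, -2.9]
opening: 0.0159
gripper_force: 30.0
```

{"op": "apply_moves", "data": {
  "targets": [
    {"travel":[0,0,1],"roll":0,"jaw":0},
    {"travel":[0,0,1],"roll":0,"jaw":0},
    {"travel":[0,0,0],"roll":0,"jaw":0}
  ]
}}

```text
clock: 9.5
tool_pos: [0.4533, -0.166, 0.0699]
orientation: [-180.0, -0.0, 168.4]
force: [0.1, 0.8, -2.5]
opening: 0.0159
gripper_force: 30.0
```

{"op": "apply_moves", "data": {
  "targets": [
    {"travel":[0,0,0.7],"roll":0,"jaw":0},
    {"travel":[0,0,0],"roll":0,"jaw":0}
  ]
}}

```text
clock: 9.7
tool_pos: [0.4533, -0.1659, 0.0693]
orientation: [-180.0, -0.0, 168.4]
force: [0.6, -0.6, -2.5]
opening: 0.0159
gripper_force: 30.0
```

{"op": "apply_moves", "data": {
  "targets": [
    {"travel":[0,0,0.5],"roll":0,"jaw":0},
    {"travel":[0,0,0],"roll":0,"jaw":0}
  ]
}}

```text
clock: 9.9
tool_pos: [0.4534, -0.166, 0.069]
orientation: [-180.0, 0.0, 168.4]
force: [-0.3, 0.8, -1.5]
opening: 0.0162
gripper_force: 30.0
```

{"op": "apply_moves", "data": {
  "targets": [
    {"travel":[0,0,0.5],"roll":0,"jaw":0},
    {"travel":[0,0,0],"roll":0,"jaw":0}
  ]
}}

```text
clock: 10.1
tool_pos: [0.4534, -0.166, 0.0689]
orientation: [-180.0, 0.0, 168.4]
force: [-3.3, 2.0, 5.3]
opening: 0.016
gripper_force: 30.0
```

The cover is resting on the ledge (TCP z 69.0). Now I'll slide it along with a light downward push.

{"op": "apply_moves", "data": {
  "targets": [
    {"travel":[-4,0,0],"roll":0,"jaw":0},
    {"travel":[-8,0,0],"roll":0,"jaw":0},
    {"travel":[-8,0,0],"roll":0,"jaw":0},
    {"travel":[-8,0,0],"roll":0,"jaw":0},
    {"travel":[-8,0,0],"roll":0,"jaw":0},
    {"travel":[-4,0,0],"roll":0,"jaw":0}
  ]
}}

```text
clock: 10.7
tool_pos: [0.4911, -0.1741, 0.0687]
orientation: [-180.0, -0.1, 168.4]
force: [1.2, 0.9, -2.5]
opening: 0.0159
gripper_force: 30.0
```

```bash
python3 -c "
from go import *
togo(548,-185.2,68.9,-191.6)
"
```

```text
t 10.7 pos [ 491.1 -174.1   68.7] rpy [-1.7998e+02 -1.3000e-01  1.6836e+02] F [ 1.2  0.9 -2.5] open 15.9 gf 30.0
tool mm [-57.9   0.6  -0.2] roll -0.04
```

{"op": "apply_moves", "data": {
  "targets": [
    {"travel":[0,0,0.7],"roll":0,"jaw":0},
    {"travel":[-6,0,0],"roll":0,"jaw":0},
    {"travel":[-8,0,0],"roll":0,"jaw":0},
    {"travel":[-8,0,0],"roll":0,"jaw":0},
    {"travel":[-8,0,0],"roll":0,"jaw":0}
  ]
}}

```text
clock: 11.2
tool_pos: [0.5128, -0.1789, 0.0668]
orientation: [-179.9, -1.0, 168.3]
force: [-28.4, 16.3, 33.0]
opening: 0.0161
gripper_force: 30.0
```

{"op": "apply_moves", "data": {
  "targets": [
    {"travel":[-6,0,0],"roll":0,"jaw":0},
    {"travel":[-6,0,0],"roll":0,"jaw":0},
    {"travel":[-4,0,0],"roll":0,"jaw":0},
    {"travel":[0,0,0],"roll":0,"jaw":0}
  ]
}}

```text
clock: 11.6
tool_pos: [0.5285, -0.182, 0.068]
orientation: [-179.9, -1.0, 168.3]
force: [-31.9, 17.4, 41.0]
opening: 0.0159
gripper_force: 40.3
```

```bash
python3 -c "
from go import *
togo(548,-185.2,68.9,-191.6)
"
```

```text
t 11.6 pos [ 528.5 -182.    68. ] rpy [-179.93   -0.96  168.3 ] F [-31.9  17.4  41. ] open 15.9 gf 40.3
tool mm [-19.8   0.8  -0.9] roll -0.1
```

Downward push built up to about 41 N once the cover's centre passed the ledge edge, because it tips there. I'll ease off and look.

{"op": "apply_moves", "data": {
  "targets": [
    {"travel":[0,0,-0.7],"roll":0,"jaw":0},
    {"travel":[0,0,0],"roll":0,"jaw":0}
  ]
}}

```text
clock: 11.8
tool_pos: [0.5286, -0.182, 0.0682]
orientation: [-179.9, -0.9, 168.3]
force: [-29.5, 16.0, 35.3]
opening: 0.0162
gripper_force: 40.1
```

```bash
python3 -c "
from go import *
togo(548,-185.2,68.9,-191.6)
s=ctrl.snapshot('scene')[:,:,::-1]
cv2.imwrite('pics/s4.png',np.clip(cv2.resize(s[140:190,225:295],(784,560),interpolation=cv2.INTER_CUBIC)*1.6,0,255).astype(np.uint8))
o=ctrl.get_obs();p=o['tool_pos']
L=np.array([[45,-35,16],[45,35,16],[-45,35,16],[45,-35,0],[45,35,0],[-45,35,0],[22,8,56],[22,-8,56],[-22,8,56]])/1e3
P=place([p[0],p[1],np.radians(-11.65)],L)+[0,0,p[2]-.043]
print((((proj('scene',P)+.5)-[225,140])*11.2).round().tolist())
"
```

```text
t 11.8 pos [ 528.6 -182.    68.2] rpy [-179.95   -0.92  168.28] F [-29.5  16.   35.3] open 16.2 gf 40.1
tool mm [-19.7   0.8  -0.7] roll -0.12
[[208.0, 298.0], [409.0, 403.0], [618.0, 214.0], [215.0, 341.0], [415.0, 445.0], [622.0, 256.0], [372.0, 204.0], [326.0, 181.0], [477.0, 113.0]]
```

View pics/s4.png

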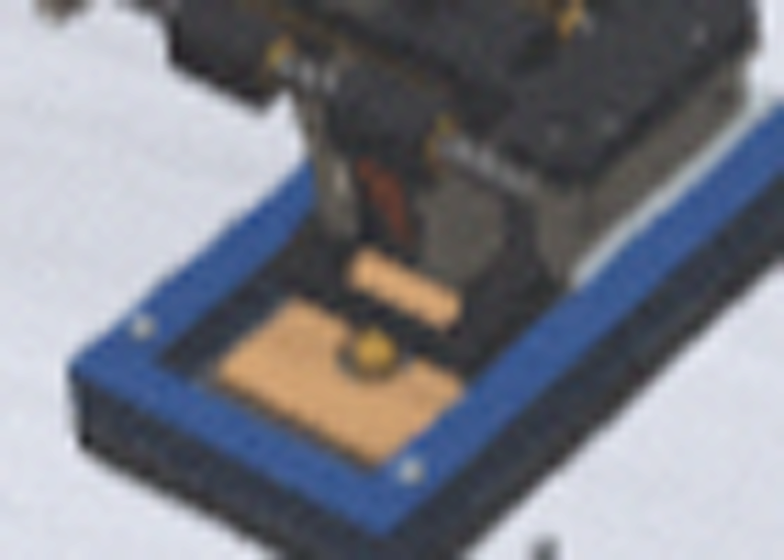

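The scene view shows the cover's leading edge jammed behind the pin: pin at crop (372,350), edge just behind it. It's nosed down, with the bar tilted in the fingers. I'll back off onto the ledge, let it lie flat and regrip, then slide again with hardly any downward push.

{"op": "apply_moves", "data": {
  "targets": [
    {"travel":[5,0,0],"roll":0,"jaw":0},
    {"travel":[7,0,-2],"roll":0,"jaw":0},
    {"travel":[8,0,-4],"roll":0,"jaw":0},
    {"travel":[10,0,-4],"roll":0,"jaw":0},
    {"travel":[15,0,0],"roll":0,"jaw":0},
    {"travel":[15,0,0],"roll":0,"jaw":0},
    {"travel":[12,0,0],"roll":0,"jaw":0},
    {"travel":[5,0,0],"roll":0,"jaw":0},
    {"travel":[0,0,0],"roll":0,"jaw":0},
    {"travel":[0,0,0],"roll":0,"jaw":0}
  ]
}}

```text
clock: 12.85
tool_pos: [0.4629, -0.1678, 0.0786]
orientation: [180.0, 0.1, 168.4]
force: [-0.5, 0.6, -1.5]
opening: 0.0161
gripper_force: 39.6
```

```bash
python3 -c "
from go import *
togo(453.5,-165.8,69,-191.6)
s=ctrl.snapshot('scene')[:,:,::-1]
cv2.imwrite('pics/s5.png',np.clip(cv2.resize(s[125:185,225:309],(784,560),interpolation=cv2.INTER_CUBIC)*1.6,0,255).astype(np.uint8))
"
```

```text
t 12.85 pos [ 462.9 -167.8   78.6] rpy [1.8000e+02 6.0000e-02 1.6839e+02] F [-0.5  0.6 -1.5] open 16.1 gf 39.6
tool mm [9.6 0.1 9.6] roll -0.01
```

View pics/s5.png

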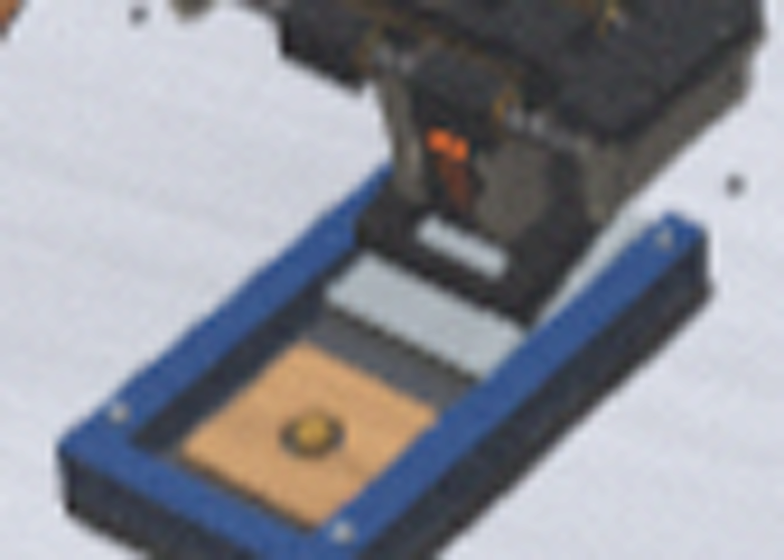

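The cover is nose-down and pushed back about 20 mm in the fingers, still above the ledge and between the rails (leading edge about crop (360,245) to (510,310)). I'll lower it to contact, release so it lies flat, then measure and regrip.

{"op": "apply_moves", "data": {
  "targets": [
    {"travel":[-5,0,2],"roll":0,"jaw":0},
    {"travel":[-5,0,1],"roll":0,"jaw":0},
    {"travel":[0,0,0],"roll":0,"jaw":0}
  ]
}}

```text
clock: 13.2
tool_pos: [0.473, -0.17, 0.075]
orientation: [-180.0, 0.0, 168.4]
force: [-0.7, -0.0, -2.7]
opening: 0.016
gripper_force: 39.6
```

{"op": "apply_moves", "data": {
  "targets": [
    {"travel":[0,0,2],"roll":0,"jaw":0},
    {"travel":[0,0,0],"roll":0,"jaw":0}
  ]
}}

```text
clock: 13.4
tool_pos: [0.4716, -0.1698, 0.0729]
orientation: [-180.0, -0.0, 168.4]
force: [-0.2, -0.5, -3.0]
opening: 0.0159
gripper_force: 39.6
```

{"op": "apply_moves", "data": {
  "targets": [
    {"travel":[0,0,1.5],"roll":0,"jaw":0},
    {"travel":[0,0,0],"roll":0,"jaw":0}
  ]
}}

```text
clock: 13.6
tool_pos: [0.4718, -0.1698, 0.0724]
orientation: [-180.0, 0.0, 168.4]
force: [-1.8, 1.3, 4.1]
opening: 0.0161
gripper_force: 39.7
```

{"op": "apply_moves", "data": {
  "targets": [
    {"travel":[0,0,0],"roll":0,"jaw":20},
    {"travel":[0,0,0],"roll":0,"jaw":36},
    {"travel":[0,0,0],"roll":0,"jaw":36},
    {"travel":[0,0,-15],"roll":0,"jaw":36},
    {"travel":[0,0,-35],"roll":0,"jaw":36},
    {"travel":[0,0,-40],"roll":0,"jaw":36},
    {"travel":[0,0,-40],"roll":0,"jaw":36},
    {"travel":[0,0,-20],"roll":0,"jaw":36},
    {"travel":[0,0,0],"roll":0,"jaw":36}
  ]
}}

```text
clock: 14.5
tool_pos: [0.4737, -0.17, 0.2254]
orientation: [180.0, 0.4, 168.4]
force: [-0.1, 0.2, -0.5]
opening: 0.036
gripper_force: 0.0
```

```bash
python3 -c "
from go import *
togo(453.5,-165.8,69,-191.6)
s=ctrl.snapshot('scene')[:,:,::-1]
cv2.imwrite('scene6.png',s)
cv2.imwrite('pics/s6.png',np.clip(cv2.resize(s[120:180,235:319],(784,560),interpolation=cv2.INTER_CUBIC)*1.6,0,255).astype(np.uint8))
"
```

```text
t 14.5 pos [ 473.7 -170.   225.4] rpy [179.95   0.37 168.4 ] F [-0.1  0.2 -0.5] open 36.0 gf 0.0
tool mm [2.070e+01 1.000e-01 1.564e+02] roll -0.0
```

View pics/s6.png

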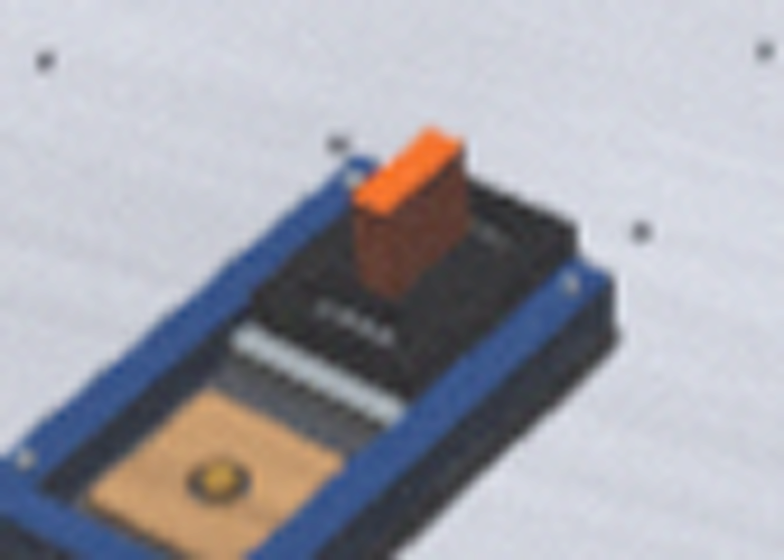

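The cover now lies flat on the ledge between the rails, with the bar top corners at crop (353,197), (387,213), (465,145) and (432,128). I'll fit its pose.

```bash
python3 -c "
from go import *
L=np.array([[22,-8,82],[22,8,82],[-22,8,82],[-22,-8,82],[45,-35,42],[-45,35,42]])/1e3
px=np.array([[353,197],[387,213],[465,145],[432,128],[248,290],[577,226]])/(784/84)+[235,120]-.5
p,r=fit({'scene':(L,px)},[.45,-.166,-.2]);print(p[:2]*1e3,np.degrees(p[2]),r.round(1).tolist())
j=np.array([548,-185.2,np.radians(-11.6)])
c,s=np.cos(j[2]),np.sin(j[2]);d=p[:2]*1e3-j[:2];print('in jig',c*d[0]+s*d[1],-s*d[0]+c*d[1])
togo(p[0]*1e3,p[1]*1e3,70,-191.6)
pin=(np.array([[218,474]])/(784/84)+[235,120]-.5);print(fit({'scene':(np.array([[0,0,.024]]),pin)},[.54,-.18,0])[0])
"
```

```text
[ 446.72158829 -162.9519645 ] -11.774789202405405 [[-0.5, -0.1], [-0.1, 0.1], [0.4, -0.2], [-0.2, -0.3], [0.2, 0.3], [0.2, 0.2]]
in jig -103.68341415843832 1.4287724456983035
t 14.55 pos [ 472.7 -169.8  223.4] rpy [179.95   0.2  168.37] F [ 0.5 -0.3 -0.2] open 36.0 gf 0.0
tool mm [ 26.8   1.5 153.4] roll -0.03
[ 0.54887745 -0.1856566   0.        ]
```

{"op": "apply_moves", "data": {
  "targets": [
    {"travel":[12,1,20],"roll":0,"jaw":44},
    {"travel":[15,0.5,30],"roll":0,"jaw":44},
    {"travel":[0,0,35],"roll":0,"jaw":44},
    {"travel":[0,0,30],"roll":0,"jaw":44},
    {"travel":[0,0,20],"roll":0,"jaw":44},
    {"travel":[0,0,12],"roll":0,"jaw":44},
    {"travel":[0,0,5],"roll":0,"jaw":44},
    {"travel":[0,0,0],"roll":0,"jaw":44},
    {"travel":[0,0,0],"roll":0,"jaw":44}
  ]
}}

```text
clock: 15.45
tool_pos: [0.4459, -0.1629, 0.07]
orientation: [-180.0, 0.0, 168.4]
force: [0.8, 0.3, 0.2]
opening: 0.0444
gripper_force: 0.0
```

```bash
python3 -c "
from go import *
togo(446.7,-163,67,-191.7)
"
```

```text
t 15.45 pos [ 445.9 -162.9   70. ] rpy [-180.      0.    168.38] F [0.8 0.3 0.2] open 44.4 gf 0.0
tool mm [-0.8  0.1  3. ] roll 0.08
```

{"op": "apply_moves", "data": {
  "targets": [
    {"travel":[-0.8,0,3],"roll":0,"jaw":40},
    {"travel":[0,0,0],"roll":0,"jaw":30},
    {"travel":[0,0,0],"roll":0,"jaw":18},
    {"travel":[0,0,0],"roll":0,"jaw":0},
    {"travel":[0,0,0],"roll":0,"jaw":0},
    {"travel":[0,0,0],"roll":0,"jaw":0},
    {"travel":[0,0,0],"roll":0,"jaw":0},
    {"travel":[0,0,0],"roll":0,"jaw":0}
  ]
}}

```text
clock: 16.25
tool_pos: [0.4466, -0.1631, 0.0671]
orientation: [-180.0, 0.0, 168.4]
force: [-0.8, -0.8, 5.3]
opening: 0.016
gripper_force: 30.0
```

```bash
python3 -c "
from go import *
togo(548,-185.2,67,-191.6)
"
```

```text
t 16.25 pos [ 446.6 -163.1   67.1] rpy [-1.7999e+02  1.0000e-02  1.6838e+02] F [-0.8 -0.8  5.3] open 16.0 gf 30.0
tool mm [-1.037e+02 -1.200e+00  1.000e-01] roll -0.02
```

{"op": "apply_moves", "data": {
  "targets": [
    {"travel":[0,0,-0.3],"roll":0,"jaw":0},
    {"travel":[0,0,0],"roll":0,"jaw":0}
  ]
}}

```text
clock: 16.45
tool_pos: [0.4466, -0.163, 0.0671]
orientation: [180.0, 0.0, 168.4]
force: [-1.3, -0.6, 1.7]
opening: 0.0158
gripper_force: 30.0
```

{"op": "apply_moves", "data": {
  "targets": [
    {"travel":[-4,-0.4,0],"roll":0,"jaw":0},
    {"travel":[-8,-0.4,0],"roll":0,"jaw":0},
    {"travel":[-8,-0.4,0],"roll":0,"jaw":0},
    {"travel":[-8,0,0],"roll":0,"jaw":0},
    {"travel":[-5,0,0],"roll":0,"jaw":0},
    {"travel":[0,0,0],"roll":0,"jaw":0}
  ]
}}

```text
clock: 17.05
tool_pos: [0.4749, -0.1709, 0.0671]
orientation: [-179.9, -0.4, 168.3]
force: [-15.5, 4.4, 22.3]
opening: 0.0159
gripper_force: 30.0
```

{"op": "apply_moves", "data": {
  "targets": [
    {"travel":[0,0,-0.6],"roll":0,"jaw":0},
    {"travel":[0,0,0],"roll":0,"jaw":0},
    {"travel":[0,0,0],"roll":0,"jaw":0}
  ]
}}

```text
clock: 17.35
tool_pos: [0.479, -0.1708, 0.0674]
orientation: [180.0, 0.0, 168.4]
force: [1.0, -0.5, -2.4]
opening: 0.0156
gripper_force: 30.0
```

```bash
python3 -c "
from go import *
togo(548,-185.2,67,-191.6)
o=ctrl.get_obs();print(o['moment'])
"
```

```text
t 17.35 pos [ 479.  -170.8   67.4] rpy [1.7999e+02 1.0000e-02 1.6837e+02] F [ 1.  -0.5 -2.4] open 15.6 gf 30.0
tool mm [-70.5  -0.2   0.4] roll -0.03
[-0.06916783 -0.0245355  -0.0073264 ]
```

{"op": "apply_moves", "data": {
  "targets": [
    {"travel":[-4,0,0],"roll":0,"jaw":0},
    {"travel":[-5,0,0],"roll":0,"jaw":0},
    {"travel":[-4,0,0],"roll":0,"jaw":0},
    {"travel":[0,0,0],"roll":0,"jaw":0}
  ]
}}

```text
clock: 17.75
tool_pos: [0.4923, -0.1736, 0.0677]
orientation: [-180.0, 0.0, 168.4]
force: [-0.2, -0.3, -2.8]
opening: 0.0157
gripper_force: 30.0
```

```bash
python3 -c "
from go import *
togo(548,-185.2,67,-191.6)
s=ctrl.snapshot('scene')[:,:,::-1]
cv2.imwrite('pics/s7.png',np.clip(cv2.resize(s[130:180,230:300],(784,560),interpolation=cv2.INTER_CUBIC)*1.6,0,255).astype(np.uint8))
o=ctrl.get_obs();p=o['tool_pos']
L=np.array([[45,-35,16],[45,35,16],[-45,35,16],[45,-35,0],[45,35,0],[-45,35,0],[22,8,56],[22,-8,56],[-22,8,56]])/1e3
P=place([p[0],p[1],np.radians(-11.65)],L)+[0,0,p[2]-.041]
print((((proj('scene',P)+.5)-[230,130])*11.2).round().tolist())
"
```

```text
t 17.75 pos [ 492.3 -173.6   67.7] rpy [-1.8000e+02  2.0000e-02  1.6838e+02] F [-0.2 -0.3 -2.8] open 15.7 gf 30.0
tool mm [-56.9  -0.1   0.7] roll -0.02
[[245.0, 329.0], [445.0, 431.0], [648.0, 247.0], [251.0, 372.0], [449.0, 474.0], [650.0, 290.0], [409.0, 235.0], [362.0, 212.0], [511.0, 146.0]]
```

View pics/s7.png

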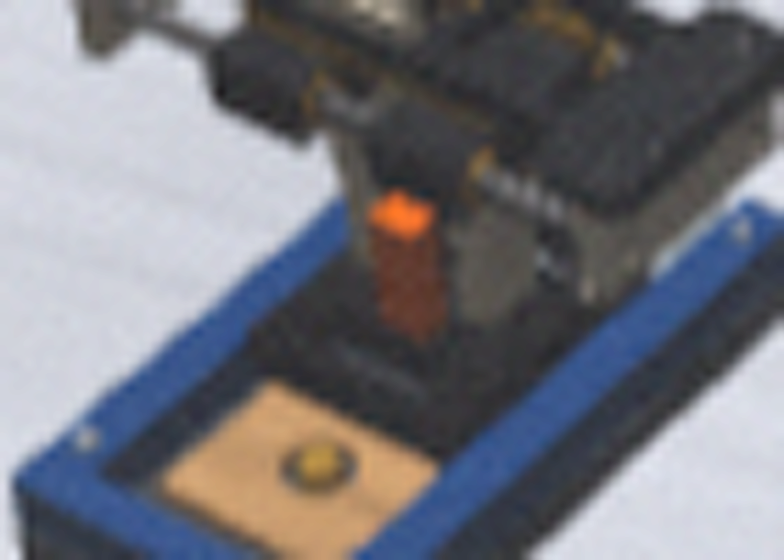

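The picture shows the cover level, with the bar and leading edge within about 6 crop px (~1.5 mm) of prediction and the leading edge just short of the pin at (320,463). I'll continue gently.

{"op": "apply_moves", "data": {
  "targets": [
    {"travel":[-4,0,0.3],"roll":0,"jaw":0},
    {"travel":[-4,0,0],"roll":0,"jaw":0},
    {"travel":[-4,0,0],"roll":0,"jaw":0},
    {"travel":[0,0,0],"roll":0,"jaw":0}
  ]
}}

```text
clock: 18.2
tool_pos: [0.5039, -0.176, 0.0675]
orientation: [-180.0, 0.0, 168.4]
force: [0.0, 0.5, -2.5]
opening: 0.0156
gripper_force: 30.0
```

{"op": "apply_moves", "data": {
  "targets": [
    {"travel":[-4,0,0],"roll":0,"jaw":0},
    {"travel":[-5,0,0],"roll":0,"jaw":0},
    {"travel":[-5,0,0],"roll":0,"jaw":0},
    {"travel":[0,0,0],"roll":0,"jaw":0}
  ]
}}

```text
clock: 18.6
tool_pos: [0.5178, -0.1789, 0.0675]
orientation: [-180.0, 0.0, 168.4]
force: [0.3, -0.4, -2.7]
opening: 0.0159
gripper_force: 30.0
```

{"op": "apply_moves", "data": {
  "targets": [
    {"travel":[-4,0,0.3],"roll":0,"jaw":0},
    {"travel":[-5,0,0],"roll":0,"jaw":0},
    {"travel":[-5,0,0],"roll":0,"jaw":0},
    {"travel":[-4,0,0],"roll":0,"jaw":0},
    {"travel":[0,0,0],"roll":0,"jaw":0}
  ]
}}

```text
clock: 19.1
tool_pos: [0.5356, -0.1825, 0.0672]
orientation: [-180.0, 0.1, 168.4]
force: [0.9, -0.2, -1.0]
opening: 0.0161
gripper_force: 30.0
```

```bash
python3 -c "
from go import *
togo(548,-185.2,67,-191.6)
"
```

```text
t 19.1 pos [ 535.6 -182.5   67.2] rpy [-1.8000e+02  6.0000e-02  1.6838e+02] F [ 0.9 -0.2 -1. ] open 16.1 gf 30.0
tool mm [-12.7  -0.1   0.2] roll -0.02
```

{"op": "apply_moves", "data": {
  "targets": [
    {"travel":[-4,0,0],"roll":0,"jaw":0},
    {"travel":[-4,0,0],"roll":0,"jaw":0},
    {"travel":[-2,0,0.2],"roll":0,"jaw":0},
    {"travel":[0,0,0],"roll":0,"jaw":0}
  ]
}}

```text
clock: 19.5
tool_pos: [0.5444, -0.1845, 0.067]
orientation: [-180.0, -0.0, 168.4]
force: [-1.6, 0.0, 3.1]
opening: 0.0156
gripper_force: 30.0
```

{"op": "apply_moves", "data": {
  "targets": [
    {"travel":[-1,0,0.2],"roll":0,"jaw":0},
    {"travel":[-1,0,0.2],"roll":0,"jaw":0},
    {"travel":[0,0,0],"roll":0,"jaw":0}
  ]
}}

```text
clock: 19.8
tool_pos: [0.5469, -0.1848, 0.0665]
orientation: [180.0, 0.1, 168.4]
force: [-0.6, 0.4, -2.3]
opening: 0.0158
gripper_force: 30.0
```

```bash
python3 -c "
from go import *
togo(548,-185.2,67,-191.6)
"
```

```text
t 19.8 pos [ 546.9 -184.8   66.5] rpy [1.7998e+02 8.0000e-02 1.6837e+02] F [-0.6  0.4 -2.3] open 15.8 gf 30.0
tool mm [-1.1 -0.2 -0.5] roll -0.03
```

{"op": "apply_moves", "data": {
  "targets": [
    {"travel":[-1,0,0.5],"roll":0,"jaw":0},
    {"travel":[-1,0,0.5],"roll":0,"jaw":0},
    {"travel":[0,0,0.5],"roll":0,"jaw":0},
    {"travel":[0,0,0],"roll":0,"jaw":0}
  ]
}}

```text
clock: 20.2
tool_pos: [0.5482, -0.1852, 0.0648]
orientation: [-180.0, -0.0, 168.4]
force: [-0.2, -0.3, -2.5]
opening: 0.0158
gripper_force: 30.0
```

{"op": "apply_moves", "data": {
  "targets": [
    {"travel":[0,0,0.5],"roll":0,"jaw":0},
    {"travel":[0,0,0.5],"roll":0,"jaw":0},
    {"travel":[0,0,0],"roll":0,"jaw":0}
  ]
}}

```text
clock: 20.5
tool_pos: [0.5481, -0.1852, 0.064]
orientation: [180.0, -0.0, 168.4]
force: [-0.0, -0.7, -2.6]
opening: 0.0159
gripper_force: 30.0
```

{"op": "apply_moves", "data": {
  "targets": [
    {"travel":[0,0,0.7],"roll":0,"jaw":0},
    {"travel":[0,0,0.7],"roll":0,"jaw":0},
    {"travel":[0,0,0],"roll":0,"jaw":0}
  ]
}}

```text
clock: 20.8
tool_pos: [0.5482, -0.1852, 0.0626]
orientation: [180.0, -0.0, 168.4]
force: [0.4, -0.4, -2.7]
opening: 0.0161
gripper_force: 30.0
```

{"op": "apply_moves", "data": {
  "targets": [
    {"travel":[0,0,0.7],"roll":0,"jaw":0},
    {"travel":[0,0,0.7],"roll":0,"jaw":0},
    {"travel":[0,0,0],"roll":0,"jaw":0}
  ]
}}

```text
clock: 21.1
tool_pos: [0.5483, -0.1853, 0.0613]
orientation: [-180.0, 0.0, 168.4]
force: [0.5, 0.3, -2.0]
opening: 0.0158
gripper_force: 30.0
```

The bore is over the pin (underside about 20 mm, no force). Now I'll press against the seat.

{"op": "apply_moves", "data": {
  "targets": [
    {"travel":[0,0,1],"roll":0,"jaw":0},
    {"travel":[0,0,1],"roll":0,"jaw":0},
    {"travel":[0,0,0],"roll":0,"jaw":0}
  ]
}}

```text
clock: 21.4
tool_pos: [0.5484, -0.1854, 0.0598]
orientation: [-180.0, 0.0, 168.4]
force: [-1.2, -1.3, 3.7]
opening: 0.0155
gripper_force: 30.0
```

{"op": "apply_moves", "data": {
  "targets": [
    {"travel":[0,0,1],"roll":0,"jaw":0},
    {"travel":[0,0,1],"roll":0,"jaw":0},
    {"travel":[0,0,0],"roll":0,"jaw":0}
  ]
}}

```text
clock: 21.7
tool_pos: [0.5485, -0.1855, 0.058]
orientation: [-180.0, 0.0, 168.4]
force: [-1.9, -0.3, 6.2]
opening: 0.0158
gripper_force: 30.0
```

{"op": "apply_moves", "data": {
  "targets": [
    {"travel":[0,0,1],"roll":0,"jaw":0},
    {"travel":[0,0,1],"roll":0,"jaw":0},
    {"travel":[0,0,0],"roll":0,"jaw":0}
  ]
}}

```text
clock: 22.0
tool_pos: [0.5486, -0.1855, 0.0561]
orientation: [-180.0, 0.1, 168.4]
force: [-2.6, -1.0, 7.0]
opening: 0.0158
gripper_force: 30.0
```

{"op": "apply_moves", "data": {
  "targets": [
    {"travel":[0,0,0.6],"roll":0,"jaw":0},
    {"travel":[0,0,0.6],"roll":0,"jaw":0},
    {"travel":[0,0,0],"roll":0,"jaw":0}
  ]
}}

```text
clock: 22.3
tool_pos: [0.5485, -0.1855, 0.0551]
orientation: [-180.0, 0.1, 168.4]
force: [-2.2, -1.8, 8.4]
opening: 0.0158
gripper_force: 30.0
```

{"op": "apply_moves", "data": {
  "targets": [
    {"travel":[0,0,0.5],"roll":0,"jaw":0},
    {"travel":[0,0,0],"roll":0,"jaw":0}
  ]
}}

```text
clock: 22.5
tool_pos: [0.5486, -0.1856, 0.0551]
orientation: [-180.0, 0.1, 168.4]
force: [-4.6, 0.3, 13.0]
opening: 0.0157
gripper_force: 30.0
```

{"op": "apply_moves", "data": {
  "targets": [
    {"travel":[0,0,0.3],"roll":0,"jaw":0},
    {"travel":[0,0,0],"roll":0,"jaw":0},
    {"travel":[0,0,0],"roll":0,"jaw":0},
    {"travel":[0,0,0],"roll":0,"jaw":0}
  ]
}}

```text
clock: 22.9
tool_pos: [0.5486, -0.1856, 0.0551]
orientation: [-180.0, 0.1, 168.4]
force: [-3.5, -0.3, 15.8]
opening: 0.0158
gripper_force: 30.0
```

```bash
python3 -c "
from go import *
togo(548,-185.2,55,-191.6)
s=ctrl.snapshot('scene')[:,:,::-1]
cv2.imwrite('pics/s8.png',np.clip(cv2.resize(s[140:190,225:295],(784,560),interpolation=cv2.INTER_CUBIC)*1.6,0,255).astype(np.uint8))
"
```

```text
t 22.9 pos [ 548.6 -185.6   55.1] rpy [-1.7997e+02  8.0000e-02  1.6841e+02] F [-3.5 -0.3 15.8] open 15.8 gf 30.0
tool mm [0.7 0.3 0.1] roll 0.01
```

View pics/s8.png

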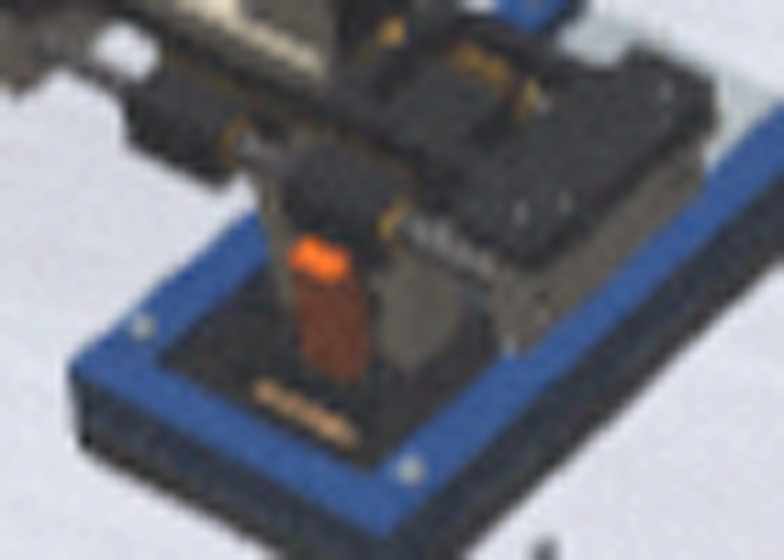

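The cover lies level and sunk between the rails up to the end stop (bar at about (330,310)), and it's fully home. Net push is about 16 N with z holding steady at 55.1, so I'll hand it in.

```bash
python3 -c "
from plant import ctrl
print(ctrl.close_job())"
```

```text
the job is handed in; nothing more can be done
None
```

The cover is over the pin and fully home, still gripped and held down with about 16 N, and the job is handed in; the first slide jammed against the pin (forces peaked near 41 N at the wrist), so I backed it onto the ledge, let go to regrip it, and slid it in again without lifting it over the pin.

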